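Stop-button check on the bench centrifuge

ROBOT

A 7-joint arm with a two-finger parallel gripper is mounted at the origin on the work surface. World frame = base frame: x ahead of the robot, y to its left, z up, the work surface at z = 0. Lengths are in m, angles in rad, forces in N, time in s.
With the tool pointing down it reaches from about 0.425 to 0.875 m from the base axis. Payload 8.4 kg.
Tool frame: the origin (TCP) lies on the centre line of the jaws, within the pads' length; the fingertips stand 22 mm ahead of it and the grasp point (between the pads) lies 3 mm ahead of it; z points along the fingers, x is the direction in which the jaws open and shut, and the axes are right-handed (so a half turn about z gives the same grasp; the last joint's range is limited). The gripper opens to 85 mm and grips with 20 to 120 N. Pads are 22 mm wide; open, the fingers measure 114 mm over their backs; the gripper's body (76 mm by 85 mm) begins 54 mm behind the grasp point. The pads swing forward as they close: fully open they stand 13 mm farther back than shut.
Start: joints at [-0.099, 0.333, 0.04, 1.465, -0.013, 1.343, -0.059], TCP at [0.65, -0, 0.253] pointing down, gripper open.
Joint ranges: [-2.58, 2.58], [-0.38, 2.09], [-1.3, 1.39], [0.25, 2.4], [-1.5, 4.64], [0.08, 2.09], [-2.65, 2.65]. Speed limits (rad/s): [2.22, 2.22, 2.79, 2.79, 3.14, 3.14, 3.14].

INTERFACE

Orientations are given as a unit quaternion [x, y, z, w].
In Python, from bench import robot, optics, models gives the robot as it stands. The module is installed in compiled form; this text tells all that it offers.
- The arm moves only by the tool drive_tool, never from a script. Its argument "commands" is text: rows parted by semicolons, each of 7 numbers parted by spaces: the shift along the tool's x, y, z in mm, then the turn, a rotation vector about the tool's x, y, z in rad, then the closure, from -1 (fully open) to 1 (shut), so that 0 is half open. In form: tx ty tz rx ry rz claw; .... A call has 1 to 12 rows; each row shifts and turns the commanded pose from where the row before left it, along the tool's axes as they then stand; what a row does not reach is not made up. A row lasts 1/8 s, in which the tool goes at most 62.5 mm and 10.7 degrees, less where a joint would pass 70% of its speed; a pose out of reach is approached as far as the arm can. A call with a gripper value outside its range is refused whole. The fingers move at their own pace and stop on an object; "squeeze" is the grip in N (left out, the last holds). Time passes only in rows, so rows that do not move let the fingers close. It gives the time, the measured TCP pose, the force and the opening at its end, in the units of the state.
- robot.get_obs(): the state, without advancing time (a new reading comes with each control period).
- optics.camera(name): name is "scene" or "side" or "wrist"; returns a dict with "img" (384x512x3 uint8, blue, green, red), "intrinsics" (3x3 intrinsics, pixels), "dist_coeffs" ([k1, k2, p1, p2, k3] as OpenCV has them; the pictures are not rectified), "extrinsics" (4x4, takes a point from camera to world coordinates); the wrist camera has in their place "tool_from_camera" (4x4, takes a point from camera to tool coordinates, whose origin is the TCP and whose axes are the tool frame's). Camera axes: x right, y down, z forward; pixel columns grow to the right and rows downward; lengths in m; the calibration is good to about 2 mm. A picture is of the moment at which its call begins: read the wrist's pose just before it. There is no depth.
- robot.finish_job(): hands the job in, once; it reports no verdict.
Trained networks look in a picture, given as the dict that the camera call returned (one of the last four; its "shot" number tells which), for a name from the list of things; names that differ only in an ending like _2 or _b are one class to them, and where a whole thing is asked for, a point or a joint stands for the part that bears it (a point fixed in the world has none). Each returns a list of dicts, best first, with "p" (0 to 1); they miss things now and then, are a little off and sometimes report something else, mostly with a low value. They report only what shows in the picture. A call takes as long as a camera call.
- models.look_for(picture, target): "extent" ([left, top, right, bottom] in pixels, round what is visible of it).
The state is a dict: "time": time; "joint_positions": joint angles; "qvel": joint speeds; "joint_efforts": joint torques, N m; "ee_pos": TCP position; "ee_rot": TCP orientation; "contact_force": force on the tool from outside, world axes, zero at the start; "ft_torque": the same for the moment, N m; "finger_gap": finger opening in m.
Only numpy, scipy, OpenCV 4.12 (cv2) and the standard library are available. Lean on these libraries where they do the work, as an engineer would, in place of code of your own. Each camera call takes 0.05 s, during which the arm holds its last target. There are 200 camera calls.

TASK

Check the centrifuge's stop before a run: with a fingertip, press the winged mushroom button straight in until it latches, and take the finger off so that it stays down by itself. Then push one of its wings sideways to twist it clockwise (seen from above) until the latch lets go and the button springs back up, and finally press the small flat start button on the same deck fully in and let it come back. Touch and push only, firmly but without force: do not grip or lift anything, and leave the vial, jar, tube rack, tip box and marker where they stand.

Things in the scene. Friction and masses are not known exactly. Their poses are not given: they have to be found in the camera images.
- centrifuge: Cream bench centrifuge, fixed to the table. Origin: under its base. Base 390 x 320 mm (own x from -150 to +240, own y from -160 to +160), its flat top (the deck) 55 mm above the table. A domed lid, 230 mm across and 75 mm high, stands on the deck centred at own x = +120 mm, its front edge at own x = +5 mm. The two buttons stand on the front strip of the deck (own x about -85 mm), one to the left and one to the right; either can be on either side.
- stop_top (a point): Centre of the top of the black mushroom stop button (round head 60 mm across, 16 mm thick, with two opposite wings; top 56 mm above the deck when up). The point moves with the head; z up, its y axis runs along the wings towards wing_a. Under the head is a grey collar 48 mm across, 28 mm high, on a disc 68 mm across, 10 mm high, on the deck.
- wing_a (a point): Outer end, at mid-height and mid-thickness, of one wing of the mushroom head. Each wing is a bar 10 mm thick and 14 mm high that sticks out radially from the rim of the head (30 mm from the axis) to 52 mm from the axis; nothing but the deck and the disc is below it. Moves with the head.
- wing_b (a point): The same point on the opposite wing, 104 mm from wing_a; either wing may be used.
- stop_press (a joint): How far the mushroom head is pressed in, in m: 0 up, 0.010 fully in. Pressing takes 5 to 10 N. Past 0.0075 a catch snaps in, and the head let go stays latched at about 0.0075 until it is twisted.
- stop_twist (a joint): Twist of the mushroom head in rad: 0 at rest, growing clockwise seen from above, stop at 0.9. A weak spring turns it back to 0 (about 2 N at a wing). When latched, twisting past 0.5 to 0.6 frees the head and it springs up 7.5 mm.
- start_top (a point): Centre of the top of the flat, round black start button, 28 mm across, in a round grey housing 44 mm across and 12 mm high on the deck; the top is 22 mm above the deck when up. z up.
- start (a joint): How far the start button is pressed in, in m: 0 up, 0.006 fully in. A spring returns it; fully in takes about 5 N.
- vial: Small glass vial with a white cap, 24 mm across, 45 mm high, standing loose on the deck between the two buttons, nearer the dome. Origin: centre of its underside. Leave alone.
- jar: Small amber jar, 32 mm across, 50 mm high, loose on the deck beside the dome. Origin: centre of its underside. Leave alone.
- rack: Blue tube rack, 60 x 165 mm, 35 mm high, with capped tubes up to 55 mm high, loose on the table. Origin: centre of its underside. Leave alone.
- tip_box: White tip box with a clear lid, 87 x 122 mm, 63 mm high, loose on the table. Origin: centre of its underside. Leave alone.
- marker: Marker pen lying on the table, 130 mm long, 17 mm thick, along its own x. Origin: under its middle. Leave alone.

How it is judged:
On the way, in this order (a step that is already met when the one before it is completed fails the run):
1. the mushroom button is latched down by itself, untouched and not twisted (value of joint stop_press above 0.006 m and value of joint stop_twist below 0.15 rad and contact force between each of the arm, the fingers and stop_press below 0.3 N), for 0.2 s.
2. twisted free, the mushroom button has sprung back up (value of joint stop_press below 0.002 m), for 0.2 s.
3. the start button is pressed in (value of joint start above 0.0045 m), for 0.05 s.
At the end, for the whole second after the job is handed in: Mushroom button up (within 2 mm) and turned back to rest (within 0.12 rad), start button up (within 1.5 mm), and the vial, jar, rack, tip box and marker within 20 mm of where they stood (value of joint stop_press below 0.002 m and value of joint stop_twist below 0.12 rad and value of joint start below 0.0015 m and distance of each of vial, jar, rack, tip_box, marker from where it was at the start of the episode below 0.02 m); the robot touches nothing.
It fails at once if the vial, jar, rack, tip box or marker is moved or lifted (more than 20 mm) (distance of any of vial, jar, rack, tip_box, marker from where it was at the start of the episode above 0.02 m).
It fails at once if the mushroom button is gripped or pushed with more than 35 N (contact force between the fingers and stop_press above 35 N).
It fails at once if the start button is gripped or pushed with more than 35 N (contact force between the fingers and start above 35 N).
It also fails if it takes over 42 s, if anything falls off the work surface, if the arm or the gripper's body presses on something with over 40 N, if the wrist force passes 120 N, or if a joint passes its speed limit or range.

## Working session

There is one attempt and no reset: what is moved stays moved. The work goes in short steps, Python scripts to look and compute and a tool call to move; the robot and the scene stay as the last step left them, time stands still between calls to the robot, and variables do not carry over. Pictures are saved under pics/ and viewed, about 8 in all and at most 12, crops included, and the job is handed in when it is done.

Besides the shell and the picture viewer there is one more tool, called as name(argument=value, ...) on one line, values as JSON. drive_tool: Moves the arm, as the interface text tells. Its arguments: {"type":"object","properties":{"commands":{"type":"string"},"squeeze":{"type":"number"}},"required":["commands"]}

```bash
mkdir -p pics; cat > h.py <<'E'
import numpy as np, cv2
from scipy.spatial.transform import Rotation as R
from bench import robot, optics, models
def pose():
    o=robot.get_obs(); T=np.eye(4); T[:3,:3]=R.from_quat(o["ee_rot"]).as_matrix(); T[:3,3]=o["ee_pos"]; return T
def shot(n):
    T=pose(); c=optics.camera(n); c["E"]=T@np.array(c["tool_from_camera"]) if n=="wrist" else np.array(c["extrinsics"]); return c
def ray(c,uv):
    p=cv2.undistortPoints(np.array([[uv]],float),np.array(c["intrinsics"]),np.array(c["dist_coeffs"]))[0,0]
    return c["E"][:3,3], c["E"][:3,:3]@np.array([p[0],p[1],1.])
def atz(c,uv,z):
    o,d=ray(c,uv); return o+d*(z-o[2])/d[2]
def proj(c,P):
    Ei=np.linalg.inv(c["E"]); return cv2.projectPoints(np.array(P,float).reshape(-1,3),cv2.Rodrigues(Ei[:3,:3])[0],Ei[:3,3],np.array(c["intrinsics"]),np.array(c["dist_coeffs"]))[0][:,0]
def tri(obs):
    A=np.zeros((3,3));b=np.zeros(3)
    for c,uv in obs:
        o,d=ray(c,uv); d=d/np.linalg.norm(d); M=np.eye(3)-np.outer(d,d); A+=M;b+=M@o
    return np.linalg.solve(A,b)
E
python3 - <<'E'
from h import *
ims=[]
for n in ["scene","side","wrist"]:
    c=shot(n); ims.append(c["img"])
    print(n,c["E"][:3,3].round(3))
    for t in ["centrifuge","stop_top","wing_a","start_top","vial","jar","rack","tip_box","marker"]:
        r=models.look_for(c,t)[:2]
        print(t,[(round(x["p"],2),np.round(x["extent"]).astype(int).tolist()) for x in r])
    cv2.imwrite(f"pics/{n}0.png",c["img"])
print(robot.get_obs())
E
```

```text
scene [1.191 0.106 1.152]
centrifuge [(0.73, [161, 168, 329, 328]), (0.21, [221, 171, 239, 190])]
stop_top [(0.58, [224, 175, 239, 191])]
wing_a [(0.6, [222, 172, 240, 190])]
start_top []
vial [(0.62, [260, 210, 267, 222])]
jar [(0.52, [288, 242, 298, 256])]
rack [(0.86, [356, 141, 416, 168])]
tip_box [(0.94, [135, 117, 178, 154])]
marker [(0.8, [280, 166, 316, 170])]
side [0.443 1.251 0.81 ]
centrifuge [(0.63, [121, 173, 285, 265])]
stop_top [(0.76, [244, 180, 267, 198])]
wing_a [(0.46, [243, 179, 267, 200])]
start_top [(0.61, [298, 229, 307, 258]), (0.6, [227, 220, 239, 231])]
vial [(0.62, [224, 201, 232, 215])]
jar [(0.48, [181, 215, 190, 235])]
rack [(0.95, [323, 283, 373, 342])]
tip_box [(0.86, [300, 151, 324, 181])]
marker [(0.53, [298, 230, 309, 262])]
wrist [0.65  0.069 0.373]
centrifuge [(0.64, [74, 3, 483, 325])]
stop_top [(0.67, [81, 189, 143, 274])]
wing_a [(0.97, [81, 188, 145, 275])]
start_top [(0.63, [146, 53, 179, 81])]
vial [(0.8, [178, 142, 210, 174]), (0.36, [146, 52, 181, 83])]
jar [(0.77, [284, 28, 325, 77])]
rack [(0.71, [61, 357, 80, 384])]
tip_box [(0.91, [60, 356, 85, 384])]
marker []
{'time': 1.5, 'joint_positions': array([-0.09921164,  0.33323877,  0.03990915,  1.4654394 , -0.01339216,
        1.34328389, -0.05850447]), 'qvel': array([-0.00010485, -0.0005226 , -0.00152873,  0.00106462, -0.0017852 ,
        0.00066185, -0.00013887]), 'joint_efforts': array([ 3.28106626e-04, -6.58291411e+01,  1.36351895e+00, -4.05815506e+01,
        1.67247379e-02,  3.12347300e-03,  5.21167476e-05]), 'ee_pos': array([ 6.49961266e-01, -1.42315317e-05,  2.53263641e-01]), 'ee_rot': array([ 9.99999999e-01, -1.54101498e-05, -5.15319197e-05,  5.36381790e-06]), 'contact_force': array([ 0.51297688,  0.40364097, -0.01225601]), 'ft_torque': array([ 0.03281255, -0.00233975,  0.02309428]), 'finger_gap': 0.085823029705885}
```

View pics/scene0.png

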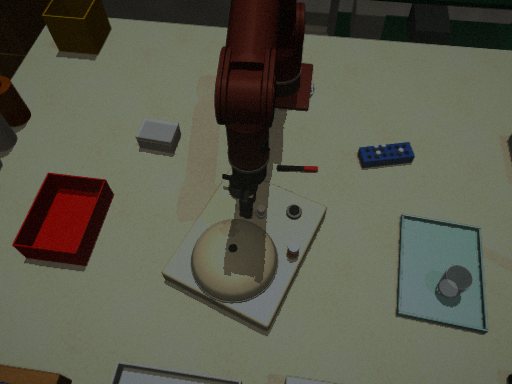

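View pics/wrist0.png

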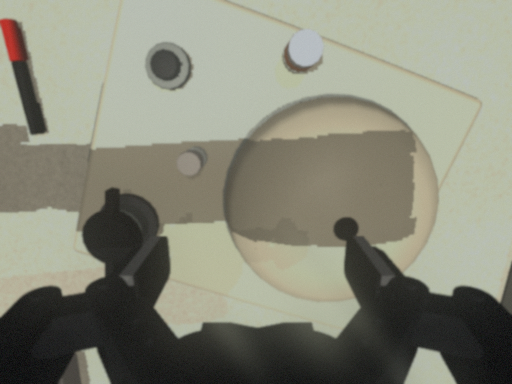

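The wrist picture shows the stop head at about (114,229) with one wing up at (112,193), and the other hidden under the finger. It also shows the start button at (168,66), the vial at (190,161) and the jar at (304,50).

```bash
python3 - <<'E'
from h import *
w=shot("wrist"); s=shot("side"); 
print("cam axes\n",w["E"].round(3), s["E"].round(3)[:3,2])
P=atz(w,(114,229),.111); print("stop",P, "wing",atz(w,(112,189),.104))
print("start",atz(w,(169,66),.077),"vial",atz(w,(190,162),.1),"jar",atz(w,(304,50),.105),"dome knob",atz(w,(346,229),.135))
print("corners",[atz(w,p,.055).round(3) for p in [(480,101),(122,0),(78,250)]])
print("tri stop",tri([(w,(114,229)),(s,(255.5,188))]),"tri start",tri([(w,(169,66)),(s,(233,225))]))
cv2.imwrite("pics/side1.png",cv2.resize(s["img"][150:290,110:340],None,fx=3.4,fy=3.4))
E
```

```text
cam axes
 [[ 1.    -0.001 -0.002  0.65 ]
 [-0.001 -0.962 -0.272  0.069]
 [-0.002  0.272 -0.962  0.373]
 [ 0.     0.     0.     1.   ]] [ 0.036 -0.874 -0.485]
stop [ 0.51130641 -0.04552463  0.111     ] wing [ 0.5112706  -0.00727549  0.104     ]
start [0.56712459 0.10512916 0.077     ] vial [0.58685912 0.01787916 0.1       ] jar [0.68920859 0.11398235 0.105     ] dome knob [ 0.72745173 -0.03492941  0.135     ]
corners [array([0.884, 0.075, 0.055]), array([0.52 , 0.168, 0.055]), array([ 0.434, -0.098,  0.055])]
tri stop [ 0.50521326 -0.04986694  0.10410635] tri start [0.56329206 0.1049609  0.07336679]
```

View pics/side1.png

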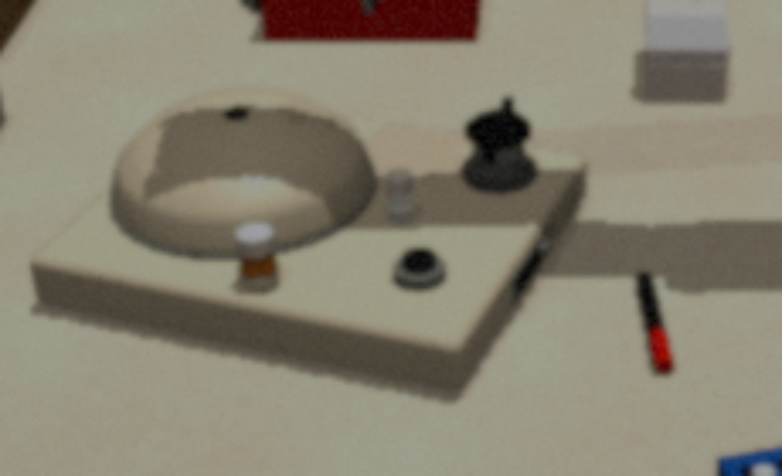

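The side view shows the stop on the far right of the front strip, with its wings nearly along world y. The start button is near the camera, with the vial between the two and the jar beside the dome. I'll shut the gripper and move in for a second wrist view.

drive_tool(commands="-30 25 0 0 0 0 1; -30 25 0 0 0 0 1; -30 25 0 0 0 0 1; -30 25 0 0 0 0 1; 0 0 0 0 0 0 1; 0 0 0 0 0 0 1")

```text
time: 2.35
ee_pos: [0.5304, -0.0995, 0.2536]
ee_rot: [1.0, 0.0, 0.0, -0.0]
contact_force: [0.9, 0.5, 0.1]
finger_gap: -0.0001
```

```bash
python3 - <<'E'
from h import *
c=shot("wrist"); print(pose().round(4)[:3,3],robot.get_obs()["finger_gap"],robot.get_obs()["time"],robot.get_obs()["contact_force"])
for t in ["stop_top","wing_a","start_top","vial"]: print(t,[(round(x["p"],2),np.round(x["extent"]).tolist()) for x in models.look_for(c,t)[:2]])
print(proj(c,[[.511,-.0455,.111],[.567,.105,.077]]))
np.savez("c1.npz",E=c["E"])
cv2.imwrite("pics/w2.png",cv2.resize(c["img"],None,fx=1.5,fy=1.5))
E
```

```text
[ 0.5306 -0.0991  0.2534] -5.026207277534424e-05 2.4 [ 0.01957664  0.49096963 -1.16484996]
stop_top [(0.69, [195.0, 79.0, 260.0, 194.0])]
wing_a [(0.68, [194.0, 81.0, 259.0, 194.0])]
start_top []
vial [(0.79, [305.0, 34.0, 335.0, 70.0]), (0.23, [108.0, 1.0, 128.0, 48.0])]
[[234.78431661 123.32569436]
 [299.46078593 -56.21184891]]
```

View pics/w2.png

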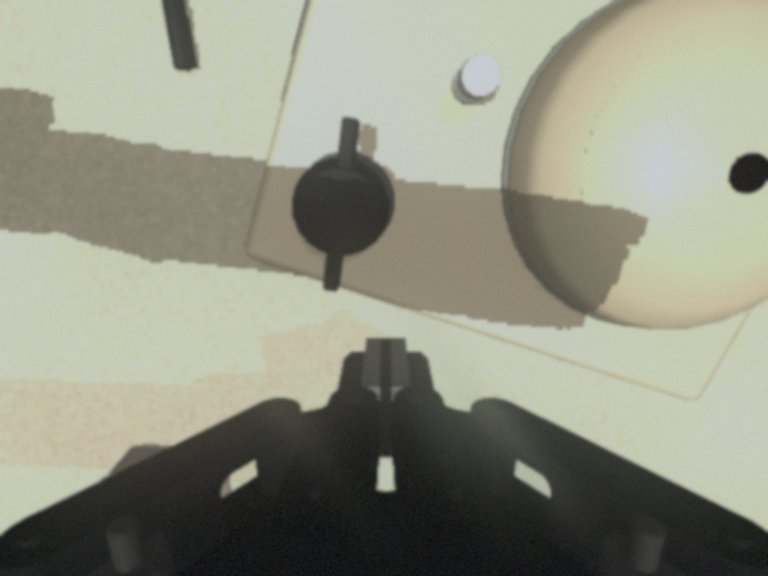

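The stop head is centred at about (343,202) in the 1.5x picture. Its wing ends are at (350,119) and (332,289), and both fingertips lie below the head at (386,345).

```bash
python3 - <<'E'
from h import *
c=shot("wrist"); s=shot("side")
k=lambda u,v:(u/1.5,v/1.5)
print("centre@.111",atz(c,k(343,202),.111),"@.095",atz(c,k(343,202),.1))
a=atz(c,k(350,120),.108);b=atz(c,k(332,288),.108);print(a,b,(a+b)/2,np.linalg.norm(a-b), np.degrees(np.arctan2(*(a-b)[:2])))
w=dict(c);w["E"]=c["E"].copy();w["E"][:3,3]=[.65,.069,.373]
print("tri2",tri([(w,(114,229)),(c,k(343,200))]),tri([(w,(112,190)),(c,k(350,120))]),tri([(w,(114,229)),(c,k(343,202)),(s,(255.5,188))]))
print("fingertip",atz(c,k(386,340),.231),"vial tri",tri([(w,(190,162)),(c,k(480,77))]))
for z in(.1,.107,.111): print(z,atz(w,(114,229),z),atz(c,k(343,202),z))
E
```

```text
centre@.111 [ 0.50525714 -0.05510115  0.111     ] @.095 [ 0.50420029 -0.05614562  0.1       ]
[ 0.51002961 -0.00946771  0.108     ] [ 0.49676938 -0.1083951   0.108     ] [ 0.50339949 -0.0589314   0.108     ] 0.09981213196412919 7.634425892005423
tri2 [ 0.50274458 -0.05455639  0.09300265] [ 0.50964024 -0.00909598  0.10119763] [ 0.504479   -0.05377785  0.10151097]
fingertip [ 0.53044195 -0.09083536  0.231     ] vial tri [0.58522679 0.01607097 0.0921432 ]
0.1 [ 0.50563692 -0.05047157  0.1       ] [ 0.50420029 -0.05614562  0.1       ]
0.107 [ 0.50933854 -0.0474082   0.107     ] [ 0.50487283 -0.05548096  0.107     ]
0.111 [ 0.51145375 -0.0456577   0.111     ] [ 0.50525714 -0.05510115  0.111     ]
```

drive_tool(commands="-13 -22 0 0 0 0 1; -13 -21 25 0 0 0 1; 0 0 30 0 0 0 1; 0 0 30 0 0 0 1; 0 0 25 0 0 0 1; 0 0 0 0 0 0 1")

```text
time: 3.45
ee_pos: [0.5028, -0.0568, 0.1417]
ee_rot: [1.0, 0.0, -0.002, -0.0]
contact_force: [-0.3, 0.7, 0.6]
finger_gap: -0.0001
```

```bash
python3 - <<'E'
from h import *
c=shot("wrist"); s=shot("side")
a=cv2.resize(c["img"],(512,384)); b=cv2.resize(s["img"][150:240,200:320],(512,384))
cv2.imwrite("pics/w3.png",np.vstack([a[150:],b])[:600])
E
```

```text
(no output)
```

View pics/w3.png

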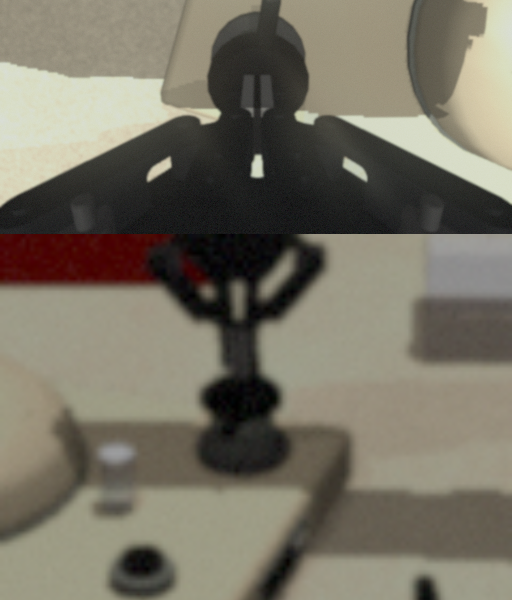

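The fingertips stand over the head centre in both views, so I'll press down in small steps.

drive_tool(commands="0 0 5 0 0 0 1; 0 0 3 0 0 0 1; 0 0 2 0 0 0 1; 0 0 0 0 0 0 1")

```text
time: 4.05
ee_pos: [0.504, -0.057, 0.1333]
ee_rot: [1.0, -0.0, 0.0, 0.0]
contact_force: [-0.6, -0.2, 0.1]
finger_gap: 0.0001
```

drive_tool(commands="0 0 2 0 0 0 1; 0 0 2 0 0 0 1; 0 0 0 0 0 0 1")

```text
time: 4.42
ee_pos: [0.5042, -0.057, 0.1298]
ee_rot: [1.0, -0.0, 0.0, -0.0]
contact_force: [-1.3, 0.7, 6.0]
finger_gap: 0.0002
```

drive_tool(commands="0 0 2 0 0 0 1; 0 0 2 0 0 0 1; 0 0 0 0 0 0 1")

```text
time: 4.8
ee_pos: [0.5043, -0.057, 0.1258]
ee_rot: [1.0, -0.0, 0.0, -0.0]
contact_force: [-1.1, 0.3, 5.3]
finger_gap: -0.0001
```

drive_tool(commands="0 0 2 0 0 0 1; 0 0 1 0 0 0 1; 0 0 0 0 0 0 1")

```text
time: 5.18
ee_pos: [0.5043, -0.057, 0.1231]
ee_rot: [1.0, -0.0, 0.0, -0.0]
contact_force: [-2.8, 0.4, 9.3]
finger_gap: -0.0001
```

drive_tool(commands="0 0 1 0 0 0 1; 0 0 0 0 0 0 1")

```text
time: 5.42
ee_pos: [0.5046, -0.057, 0.123]
ee_rot: [1.0, -0.0, 0.001, -0.0]
contact_force: [-4.9, 0.6, 17.2]
finger_gap: 0.0001
```

Bottomed out at 17 N, so it should now be latched. I'll retract and wait.

drive_tool(commands="0 0 -6 0 0 0 1; 0 0 -16 0 0 0 1; 0 0 -8 0 0 0 1; 0 0 0 0 0 0 1; 0 0 0 0 0 0 1; 9 25 0 0 0 0.07 1; 9 25 0 0 0 0.063 1; 0 0 0 0 0 0 1")

```text
time: 6.42
ee_pos: [0.5204, -0.1114, 0.151]
ee_rot: [0.998, -0.07, -0.0, 0.001]
contact_force: [0.4, -0.5, 0.3]
finger_gap: -0.0002
```

```bash
python3 - <<'E'
from h import *
c=shot("wrist"); s=shot("side")
print(pose().round(4))
a=c["img"]; b=cv2.resize(s["img"][150:240,200:320],(512,384))
cv2.imwrite("pics/w4.png",np.vstack([a[100:330],b])[:600])
E
```

```text
[[ 9.909e-01 -1.347e-01 -8.000e-04  5.201e-01]
 [-1.347e-01 -9.909e-01  1.000e-04 -1.086e-01]
 [-8.000e-04  0.000e+00 -1.000e+00  1.509e-01]
 [ 0.000e+00  0.000e+00  0.000e+00  1.000e+00]]
```

View pics/w4.png

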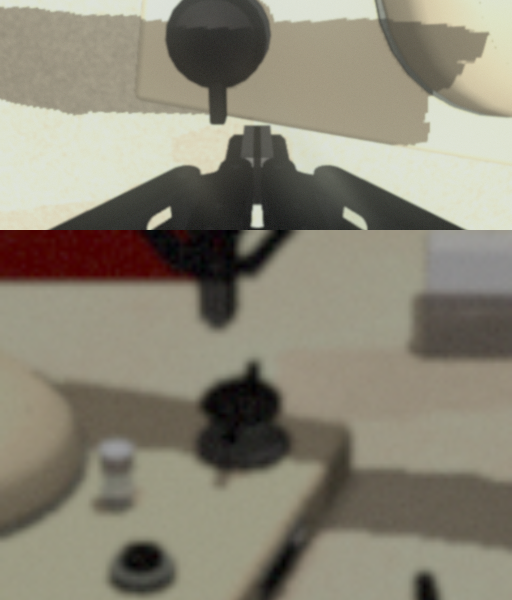

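The head sits lower and stays latched. The wing runs along tool y, ending at crop (217,123), and the fingers are off to its right. A quick numeric check of the axis follows.

```bash
python3 - <<'E'
from h import *
c=shot("wrist"); T=pose(); Ti=np.linalg.inv(T)
for n,uv,z in [("head",(218,136),.1035),("wing end",(217.5,223),.102),("tipL",(243,226),.129),("tipR",(271,226),.129)]:
    p=atz(c,uv,z); print(n,p.round(4),(Ti@np.append(p,1)).round(4)[:3]*1000)
E
```

```text
head [ 0.5053 -0.0536  0.1035] [-21.8 -51.7  47.5]
wing end [ 0.4958 -0.1059  0.102 ] [-24.3   1.3  49. ]
tipL [ 0.514  -0.0988  0.129 ] [-7.2 -8.1 22. ]
tipR [ 0.5283 -0.1007  0.129 ] [ 7.3 -8.1 22. ]
```

drive_tool(commands="0 -4 0 0 0 0 1; 0 0 15 0 0 0 1; 0 0 15 0 0 0 1; 0 0 10 0 0 0 1; 0 0 0 0 0 0 1")

```text
time: 7.2
ee_pos: [0.52, -0.1035, 0.1101]
ee_rot: [0.998, -0.066, -0.001, -0.0]
contact_force: [-0.3, -0.1, 0.0]
finger_gap: 0.0
```

drive_tool(commands="-5 0 0 0 0 0 1; -5 0 0 0 0 0 1; -4.8 1 0 0 0 0.1 1; -4.8 1 0 0 0 0.1 1; 0 0 0 0 0 0 1")

```text
time: 7.82
ee_pos: [0.5011, -0.1026, 0.1119]
ee_rot: [0.986, -0.166, 0.001, -0.0]
contact_force: [0.8, -0.1, -0.3]
finger_gap: -0.0001
```

drive_tool(commands="-4.8 1 0 0 0 0.1 1; -4.8 1 0 0 0 0.1 1; -4.8 1 0 0 0 0.1 1; 0 0 0 0 0 0 1")

```text
time: 8.32
ee_pos: [0.4871, -0.0992, 0.1118]
ee_rot: [0.951, -0.31, 0.001, -0.0]
contact_force: [2.0, -0.5, 0.2]
finger_gap: 0.0
```

```bash
python3 - <<'E'
from h import *
c=shot("wrist"); s=shot("side")
print(pose().round(4),robot.get_obs()["contact_force"])
a=c["img"]; b=cv2.resize(s["img"][150:240,200:320],(512,384))
cv2.imwrite("pics/w5.png",np.vstack([a[100:330],b])[:600])
E
```

```text
[[ 8.084e-01 -5.886e-01  1.000e-03  4.873e-01]
 [-5.886e-01 -8.084e-01 -2.000e-04 -9.930e-02]
 [ 9.000e-04 -4.000e-04 -1.000e+00  1.117e-01]
 [ 0.000e+00  0.000e+00  0.000e+00  1.000e+00]] [ 1.9378888  -1.11773234  0.97264602]
```

View pics/w5.png

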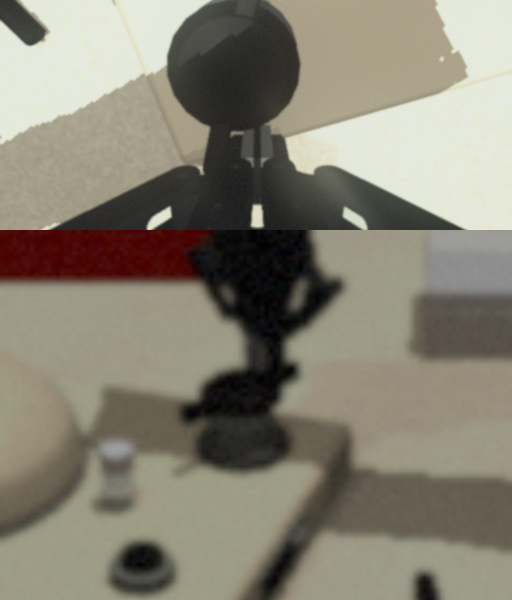

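The wing turns with the finger and is now at roughly 0.5 rad. I'll push on.

drive_tool(commands="-4.8 1 0 0 0 0.1 1; -4.8 1 0 0 0 0.1 1; 0 0 0 0 0 0 1")

```text
time: 8.8
ee_pos: [0.4789, -0.0952, 0.1117]
ee_rot: [0.915, -0.404, 0.001, -0.0]
contact_force: [5.5, -2.5, -1.6]
finger_gap: 0.0002
```

```bash
python3 - <<'E'
from h import *
c=shot("wrist"); s=shot("side")
print(pose().round(4)[:3,3],robot.get_obs()["contact_force"])
a=c["img"]; b=cv2.resize(s["img"][150:240,200:320],(512,384))
cv2.imwrite("pics/w6.png",np.vstack([a[100:330],b])[:600])
E
```

```text
[ 0.479  -0.0952  0.1117] [ 4.18393689 -2.52206555 -0.49036781]
```

View pics/w6.png

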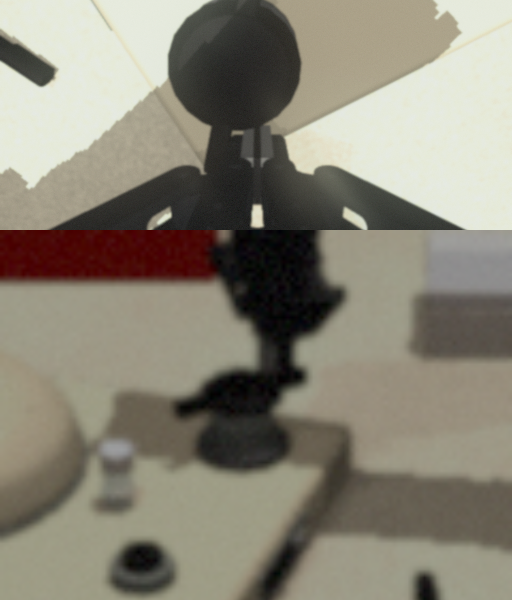

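The side view shows the head about 2 px higher than when latched, which matches the 7.5 mm spring-up. I'll back out along the same arc so the wing returns gently, then lift.

drive_tool(commands="4.6 -1.5 0 0 0 -0.1 1; 4.6 -1.5 0 0 0 -0.1 1; 4.6 -1.5 0 0 0 -0.1 1; 4.6 -1.5 0 0 0 -0.1 1; 4.6 -1.3 0 0 0 -0.1 1; 4.6 -1 0 0 0 -0.1 1; 4.6 -1 0 0 0 -0.1 1; 10 3 0 0 0 0 1; 4 2 0 0 0 0 1; 0 0 -20 0 0 0 1; 0 0 -30 0 0 0 1; 0 0 0 0 0 0 1")

```text
time: 10.4
ee_pos: [0.5246, -0.1103, 0.1634]
ee_rot: [0.998, -0.067, 0.002, 0.0]
contact_force: [0.9, -0.2, -0.3]
finger_gap: -0.0001
```

```bash
python3 - <<'E'
from h import *
c=shot("wrist"); s=shot("side")
print(pose().round(4))
for t in ["stop_top","wing_a","start_top","vial"]: print(t,[(round(x["p"],2),np.round(x["extent"]).tolist()) for x in models.look_for(s,t)[:2]],[(round(x["p"],2),np.round(x["extent"]).tolist()) for x in models.look_for(c,t)[:2]])
a=c["img"]; b=cv2.resize(s["img"][150:240,200:320],(512,384))
cv2.imwrite("pics/w7.png",np.vstack([a[100:330],b])[:600])
E
```

```text
[[ 9.911e-01 -1.333e-01 -3.000e-04  5.232e-01]
 [-1.333e-01 -9.911e-01  0.000e+00 -1.099e-01]
 [-3.000e-04  0.000e+00 -1.000e+00  1.610e-01]
 [ 0.000e+00  0.000e+00  0.000e+00  1.000e+00]]
stop_top [(0.64, [243.0, 179.0, 269.0, 198.0]), (0.3, [322.0, 283.0, 372.0, 344.0])] [(0.64, [162.0, 47.0, 260.0, 225.0])]
wing_a [(0.8, [243.0, 181.0, 266.0, 196.0])] [(0.95, [161.0, 51.0, 259.0, 225.0])]
start_top [] []
vial [(0.65, [222.0, 202.0, 233.0, 216.0]), (0.29, [296.0, 230.0, 310.0, 263.0])] [(0.75, [304.0, 0.0, 352.0, 25.0])]
```

View pics/w7.png

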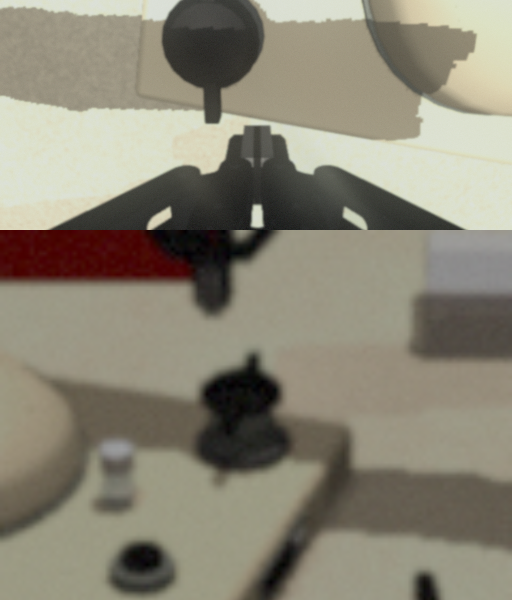

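The head is up again, about 2 px above latched, with its wings back at the rest angle. Next I'll look at the start button from close by.

drive_tool(commands="0 0 -40 0 0 -0.133 1; 10 -40 0 0 0 0 1; 10 -40 0 0 0 0 1; 10 -40 0 0 0 0 1; 10 -40 0 0 0 0 1; 0 0 0 0 0 0 1; 0 0 0 0 0 0 1")

```text
time: 11.78
ee_pos: [0.5632, 0.0495, 0.2011]
ee_rot: [1.0, -0.0, -0.0, 0.0]
contact_force: [0.9, -0.6, 0.0]
finger_gap: -0.0
```

```bash
python3 - <<'E'
from h import *
c=shot("wrist"); s=shot("side")
print(pose().round(4)[:3,3])
r=[(round(x["p"],2),np.round(x["extent"]).tolist()) for x in models.look_for(c,"start_top")[:2]];print(r)
g=cv2.cvtColor(c["img"],cv2.COLOR_BGR2GRAY)[:210]
n,l,st,ce=cv2.connectedComponentsWithStats((g<70).astype(np.uint8))
for i in range(1,n):
    if st[i,4]>150: print(st[i],ce[i].round(1), atz(c,ce[i],.077).round(4))
cv2.imwrite("pics/w8.png",c["img"])
E
```

```text
[0.5632 0.0488 0.2012]
[(0.69, [238.0, 102.0, 272.0, 138.0]), (0.51, [156.0, 260.0, 204.0, 327.0])]
[  65  104   32   79 1000] [ 80.8 145.1] [0.416  0.0874 0.077 ]
```

View pics/w8.png

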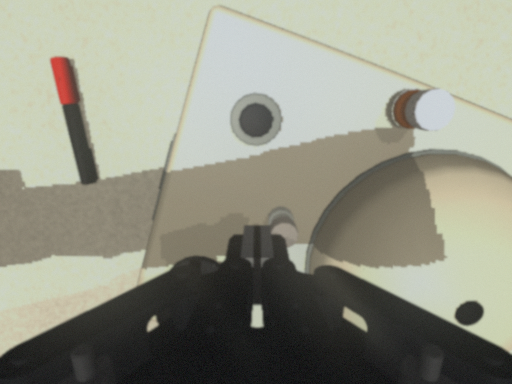

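The start button is at (256,120), the vial cap at (283,230), and the jar and marker are undisturbed.

```bash
python3 - <<'E'
from h import *
c=shot("wrist"); s=shot("side"); 
print(atz(c,(256,120),.077),tri([(c,(256,120)),(s,(233,223))]),pose()[:3,3],robot.get_obs()["contact_force"])
E
```

```text
[0.56235574 0.10632673 0.077     ] [0.56126817 0.10643367 0.08179921] [0.56327409 0.04912152 0.20140599] [0.63218813 0.75696399 0.04814438]
```

drive_tool(commands="-1 -30 0 0 0 0 1; 0 -27 0 0 0 0 1; 0 0 30 0 0 0 1; 0 0 30 0 0 0 1; 0 0 25 0 0 0 1; 0 0 10 0 0 0 1; 0 0 0 0 0 0 1; 0 0 2 0 0 0 1; 0 0 2 0 0 0 1; 0 0 2 0 0 0 1; 0 0 2 0 0 0 1; 0 0 0 0 0 0 1")

```text
time: 13.52
ee_pos: [0.5624, 0.1072, 0.0984]
ee_rot: [1.0, -0.0, 0.0, -0.0]
contact_force: [-0.4, 0.1, 2.4]
finger_gap: -0.0
```

drive_tool(commands="0 0 2 0 0 0 1; 0 0 2 0 0 0 1; 0 0 1 0 0 0 1; 0 0 0 0 0 0 1")

```text
time: 14.02
ee_pos: [0.5625, 0.1072, 0.0934]
ee_rot: [1.0, -0.0, 0.0, -0.0]
contact_force: [-0.6, 0.4, 4.4]
finger_gap: 0.0001
```

drive_tool(commands="0 0 1 0 0 0 1; 0 0 0 0 0 0 1")

```text
time: 14.28
ee_pos: [0.5625, 0.1072, 0.0931]
ee_rot: [1.0, -0.0, 0.0, -0.0]
contact_force: [-3.0, -0.2, 9.6]
finger_gap: -0.0005
```

Bottomed: the force rose while the TCP stayed at 0.093. One more nudge to confirm, then I'll release.

drive_tool(commands="0 0 1 0 0 0 1; 0 0 0 0 0 0 1")

```text
time: 14.52
ee_pos: [0.5626, 0.1072, 0.0929]
ee_rot: [1.0, -0.0, 0.0, -0.0]
contact_force: [-7.1, -1.0, 19.5]
finger_gap: -0.0003
```

drive_tool(commands="0 0 -8 0 0 0 1; 0 0 -30 0 0 0 1; 0 0 -40 0 0 0 1; 0 30 -30 0 0 0 1; 0 27 0 0 0 0 1; 0 0 0 0 0 0 1; 0 0 0 0 0 0 1")

```text
time: 15.4
ee_pos: [0.5619, 0.0507, 0.1988]
ee_rot: [1.0, 0.0, -0.001, -0.0]
contact_force: [-0.5, 0.8, -0.4]
finger_gap: 0.0002
```

```bash
python3 - <<'E'
from h import *
c=shot("wrist"); s=shot("side")
print(pose()[:3,3],robot.get_obs()["contact_force"])
b=cv2.resize(s["img"][150:270,160:340],(512,341))
cv2.imwrite("pics/w9.png",np.vstack([c["img"][:250],b]))
E
```

```text
[0.56198255 0.0513102  0.19878961] [ 0.70693453  0.2822296  -0.33576398]
```

View pics/w9.png

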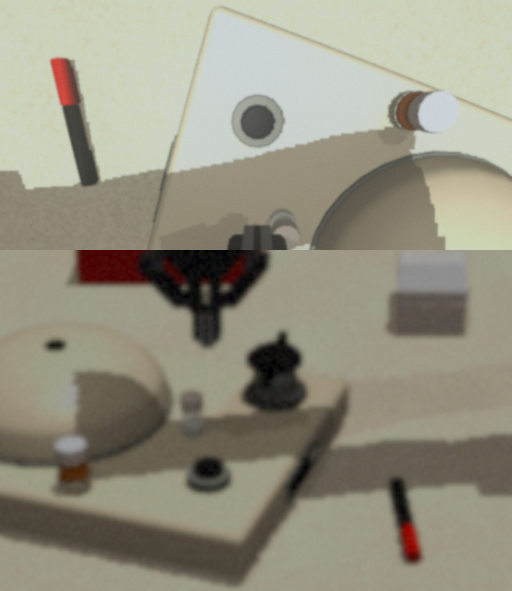

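The start button is back up at (257,121), the stop head is up with its wings at rest, the loose things have not moved, and the arm is clear of everything.

```bash
python3 -c "
from bench import robot
print(robot.finish_job())"
```

```text
the job is handed in; nothing more can be done
None
```

The stop check is done and handed in at about 15.5 s on the robot's clock; the hand-in reports no verdict.

- **Stop press:** I pressed the mushroom button to its end stop. The force at the end of that move read 17 N. With the finger off it stayed down, and the picture showed it lower and not twisted.
- **Twist free:** I pushed wing_b clockwise by about 0.7 rad, judged from the tool's turn. At the end of each push the force read at most about 6 N. The side view showed the head sprung back up by about 2 px, which matches 7.5 mm. I backed off along the same arc and the wings returned to rest.
- **Start button:** I pressed it about 6 mm to its end stop, with the force reading about 20 N, and let it come back.

**Last checks:** the final pictures showed both buttons up and the wings at rest. The vial, jar and marker looked unmoved. The tip box looked unmoved in the part of the side view I had. The rack was not in those last crops, but the detector found it in the same place mid-run. The force was near zero and the arm was clear of everything.

**Disagreement:** the first single-view position of the stop button was about 10 mm off, and the closer look corrected it before any contact.

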